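# Clear the roll spindle for washing

## Task

I want to wash the spindle stand, so please clear the two rolls off it: lift the tall twine reel off the post and stand it aside on the bare counter, then slide the tape roll straight up off the post and lay it flat and wholly on the cork coaster, and finally stack the twine reel back on the tape roll, upright and centred on it. Set the rolls down gently each time rather than dropping them, do not drag or tip the stand, and leave the other things on the counter alone.

Things in the scene. Friction and masses are not known exactly. Their poses are not given: they have to be found in the camera images.
- twine: Reel of cream cotton twine wound on a cardboard tube: an upright cylinder 62 mm in diameter and 70 mm tall with flat ends, finely ribbed sides and a 28 mm through hole along its axis; about 170 g (it varies). Origin: centre of its underside, z up along the hole. At the start it sits on top of the tape roll, and the post reaches only 18 mm up into its hole.
- tape: Roll of tan masking tape on a cardboard core: a ring 66 mm in outer diameter and 45 mm tall with a 28 mm through hole; about 130 g (it varies). Origin: centre of its underside, z up along the hole. At the start it lies flat on the stand's base, around the post, under the twine reel.
- stand: Spindle stand: a round white marble base 120 mm in diameter and 15 mm thick with an upright wooden post 16 mm in diameter at its centre, whose tip is 78 mm above the counter (63 mm above the base, so 18 mm above the top of the tape roll). Loose on the counter, 1.3 kg. Origin: centre of the base's underside, on the post's axis, z up.
- coaster: Round cork coaster lying on the counter, 110 mm in diameter, 8 mm thick; it does not move. Origin: centre of its underside, so its upper face is 8 mm above the origin.
- bottle: Bystander: navy plastic drink bottle with closed flip cap, 68 mm in diameter, 187 mm tall. Loose. Origin: centre of its underside.
- pen_stand: Bystander: clear acrylic open-topped pen stand, 80 x 80 mm and 100 mm tall, with pens in it reaching 150 mm high. Loose. Origin: centre of its underside.
- timer: Bystander: white ceramic egg-shaped timer, 70 mm in diameter, 84 mm tall. Loose. Origin: centre of its underside.
- set_square: Bystander: yellow plastic set square lying flat beyond the work, an open triangle with two 130 mm sides, 5 mm thick. Loose. Origin: underside, at the triangle's centroid; no part of it is farther than 100 mm from there.

How it is judged:
By the outcome, as a careful person would: the job done as asked, in the order asked, and still so for the second after the job is handed in, with the robot touching nothing.
It also fails if it takes over 72 s, if anything falls off the work surface, if the arm or the gripper's body presses on something with over 40 N, if the wrist force passes 120 N, or if a joint passes its speed limit or range.

## Robot

A 6-joint arm with a two-finger parallel gripper is mounted at the origin on the work surface. World frame = base frame: x ahead of the robot, y to its left, z up, the work surface at z = 0. Lengths are in mm, angles in degrees, forces in N, time in s.
With the tool pointing down it reaches from about 350 to 850 mm from the base axis. Payload 8.1 kg.
Tool frame: the origin (TCP) lies between the finger pads; the fingertips stand 19 mm ahead of it and the grasp point (between the pads) is the TCP (nose_length is the distance from the TCP to the fingertips, in mm); y points along the fingers, x is the direction in which the jaws open and shut, and the axes are right-handed (so a half turn about y gives the same grasp; the last joint's range is limited). The gripper opens to 85 mm and grips with 20 to 120 N. Pads are 22 mm wide; open, the fingers measure 114 mm over their backs; the gripper's body (76 mm by 85 mm) begins 54 mm behind the grasp point. The pads swing forward as they close: fully open they stand 13 mm farther back than shut.
Start: joints at [60.825, 7.471, 85.268, -0, 87.261, -4.893], TCP at [246.716, 546.934, 250.292] pointing down, gripper open.
Joint ranges: [-169.43, 169.43], [-51.17, 129.36], [1.28, 143.12], [-76.62, 256.62], [0, 156.53], [-152.29, 152.29]. Speed limits (degrees/s): [136.94, 136.94, 159.86, 180, 180, 180].

## Interface

Orientations are given as [roll, pitch, yaw] about the fixed x, y, z axes, in that order (R = Rz(yaw) Ry(pitch) Rx(roll)).
In Python, from bench import sense, snapshot, camera_info, hand_in, nose_length gives the robot as it stands.
- The arm moves only by the tool arm_command, never from a script. Its argument "commands" is a list of rows, each a list of 3 entries, a list of its own where there are three numbers: the opening in per cent of the stroke, from 0 (shut) to 100 (fully open), then the shift along the world's x, y, z in units of 30 mm (1.0 is 30 mm), then the turn, a rotation vector about the world's x, y, z in degrees. A call has 1 to 5 rows; each row shifts and turns the pose as measured when the row begins; what a row does not reach is not made up. A row lasts 1/12 s, in which the tool goes at most 41.7 mm and 7.16 degrees, less where a joint would pass 70% of its speed; a pose out of reach is approached as far as the arm can. A call is refused whole if a number of a shift passes 1 or a number of a turn 7.16, either way. A call with a gripper value outside its range is refused whole. The fingers move at their own pace and stop on an object; "force" is the grip in N (left out, the last holds). Time passes only in rows, so rows that do not move let the fingers close. It gives the time, the measured TCP pose, the force and the opening at its end, in the units of the state.
- sense(): the state, without advancing time (a new reading comes with each control period).
- snapshot(name): name is "side" or "top"; returns the picture (384x512x3 uint8, blue, green, red); there is no depth.
- camera_info(name): a dict with "fx", "fy", "cx", "cy" (pixels), "rvec" (rotation vector, rad) and "tvec" (3), from world to camera coordinates, as OpenCV has them. Camera axes: x right, y down, z forward; pixel columns grow to the right and rows downward; lengths in mm; the calibration is good to about 2 mm. A picture is of the moment at which its call begins. camera_info takes no time and is no camera call.
- hand_in(): hands the job in, once; it reports no verdict.
The state is a dict: "time": time; "joint_pos": joint angles; "qd": joint speeds; "joint_efforts": joint torques, N m; "tool_pos": TCP position; "tcp_rot": TCP orientation; "ft_force": force on the tool from outside, world axes, zero at the start; "wrist_torque": the same for the moment, N m; "finger_gap": finger opening in mm.
Only numpy, scipy, OpenCV 4.12 (cv2) and the standard library are available. Lean on these libraries where they do the work, as an engineer would, in place of code of your own. Each camera call takes 0.05 s, during which the arm holds its last target. There are 200 camera calls.

## Working session

There is one attempt and no reset: what is moved stays moved. The work goes in short steps, Python scripts to look and compute and a tool call to move; the robot and the scene stay as the last step left them, time stands still between calls to the robot, and variables do not carry over. Pictures are saved under pics/ and viewed, about 8 in all and at most 12, crops included, and the job is handed in when it is done.

Besides the shell and the picture viewer there is one more tool, called as name([rows], argument=value, ...), one row to a line, values as JSON. arm_command: Moves the arm, as the interface text tells. Its arguments: {"type":"object","properties":{"commands":{"type":"array"},"force":{"type":"number"}},"required":["commands"]}

```bash
mkdir -p pics
cat > h.py <<'E'
import numpy as np,cv2
from bench import sense,snapshot,camera_info,hand_in,nose_length
def cam(n):
    c=camera_info(n);K=np.array([[c['fx'],0,c['cx']],[0,c['fy'],c['cy']],[0,0,1.]])
    R=cv2.Rodrigues(np.array(c['rvec'],float))[0];t=np.array(c['tvec'],float).ravel()
    return K,R,t
def ray(n,u,v,z):
    K,R,t=cam(n);o=-R.T@t;d=R.T@np.linalg.inv(K)@[u,v,1.];return o+d*(z-o[2])/d[2]
def proj(n,p):
    K,R,t=cam(n);q=K@(R@np.asarray(p,float)+t);return q[:2]/q[2]
E
python3 - <<'E'
from h import *
for n in('top','side'):
    cv2.imwrite(f'pics/{n}0.png',snapshot(n));K,R,t=cam(n);print(n,-R.T@t,R[2],K[0,0])
a=cv2.imread('pics/top0.png');b=cv2.imread('pics/side0.png')
cv2.imwrite('pics/both0.png',cv2.resize(np.vstack([a,b]),None,fx=.78,fy=.78))
print(sense(),nose_length)
E
```

```text
top [ 432.12778302   -5.43650996 1085.41454159] [ 0.17468474  0.01090702 -0.984564  ] 386.33835696251316
side [-153.44151318 -944.20260873  793.72936864] [ 0.54236253  0.66308727 -0.51590519] 494.1109977514285
{'time': 0.1, 'joint_pos': array([ 6.08248137e+01,  7.51109621e+00,  8.53233369e+01,  1.38444604e-03,
        8.72633342e+01, -4.89354563e+00]), 'qd': array([ 0.10651453, -0.13263231, -0.19446322,  0.14904539, -0.03297094,
       -0.01041823]), 'joint_efforts': array([ 1.26997205e-03, -5.70946276e+01, -5.01946592e+01, -2.09596501e-04,
        8.04640440e-03,  6.14701617e-05]), 'tool_pos': array([246.47803157, 546.51608393, 249.34318837]), 'tcp_rot': array([-89.99028227,   0.09729296,  65.71830026]), 'ft_force': array([ 0.26942772, -0.22325095, -0.34147398]), 'wrist_torque': array([ 0.06576364, -0.00880108, -0.00295745]), 'finger_gap': 85.61314800719816} 19.0
```

View pics/top0.png

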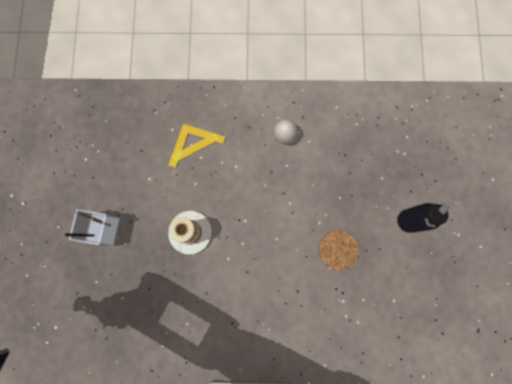

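View pics/side0.png

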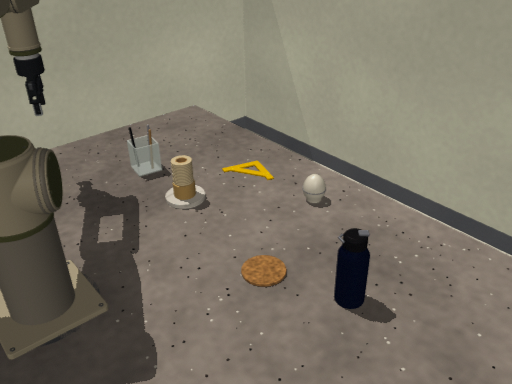

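The top view shows the stand and reel at about (188,232) px and the coaster at (339,250). The timer (286,132), bottle (420,217), set square (195,145) and pen stand (95,228) are all clear of the work. Next I measure positions from both views.

```bash
cat >> h.py <<'E'
def blob(m,near):
    cs=cv2.findContours(m.astype('uint8'),cv2.RETR_EXTERNAL,cv2.CHAIN_APPROX_NONE)[0]
    cs=[c for c in cs if cv2.contourArea(c)>20]
    return min(cs,key=lambda c:np.hypot(*(c[:,0].mean(0)-near)))
def circ(n,c,z):
    P=np.array([ray(n,u,v,z)[:2] for u,v in cv2.convexHull(c)[:,0]],np.float32)
    (x,y),r=cv2.minEnclosingCircle(P);e=cv2.fitEllipse(P);return np.round([x,y,r,*e[0],*np.array(e[1])/2],1)
E
python3 - <<'E'
from h import *
N={'top':dict(co=(339,250),st=(190,232),bo=(405,220),ti=(286,132)),'side':dict(co=(264,271),st=(185,197),tw=(183,175))}
for n in N:
    I=cv2.imread(f'pics/{n}0.png');H=cv2.cvtColor(I,cv2.COLOR_BGR2HSV);h,s,v=[H[...,i].astype(int) for i in range(3)]
    print(n,'coaster',circ(n,blob((s>120)&(h<20)&(v>70),N[n]['co']),8))
    c=blob((v>165),N[n]['st']);print(' stand',circ(n,c,15),cv2.boundingRect(c))
    for u,w in ((190,232),(184,229),(175,228),(205,240),(195,225)) if n=='top' else ((182,175),(184,192),(182,160),(172,196)): print((u,w),H[w,u])
a=cv2.imread('pics/top0.png')[195:270,150:225];b=cv2.imread('pics/side0.png')[145:220,145:220]
cv2.imwrite('pics/crop0.png',cv2.resize(np.hstack([a,b]),None,fx=5,fy=5,interpolation=cv2.INTER_NEAREST))
for p in ((190,232),(95,228),(286,132),(420,217)): print(p,ray('top',*p,0)[:2])
E
```

```text
top coaster [ 453.  -237.4   51.8  452.2 -237.7   50.4   51.3]
 stand [495.6 172.5  61.1 495.7 174.5  58.5  60.5] (168, 210, 41, 45)
(190, 232) [ 23  50 220]
(184, 229) [ 12 126  91]
(175, 228) [ 17  86 158]
(205, 240) [ 25  17 179]
(195, 225) [19 76 97]
side coaster [ 448.  -244.    57.7  447.2 -243.2   54.1   57.7]
 stand [473.3 173.3  55.2 470.9 174.5  35.4  53.3] (165, 188, 24, 17)
(182, 175) [ 19  86 134]
(184, 192) [ 19 144 119]
(182, 160) [ 16 156 108]
(172, 196) [ 19  30 203]
(190, 232) [496.13885514 174.26355953]
(95, 228) [504.12702108 442.1453345 ]
(286, 132) [790.56303305 -95.36319333]
(420, 217) [ 545.7142733  -469.94170119]
```

View pics/crop0.png

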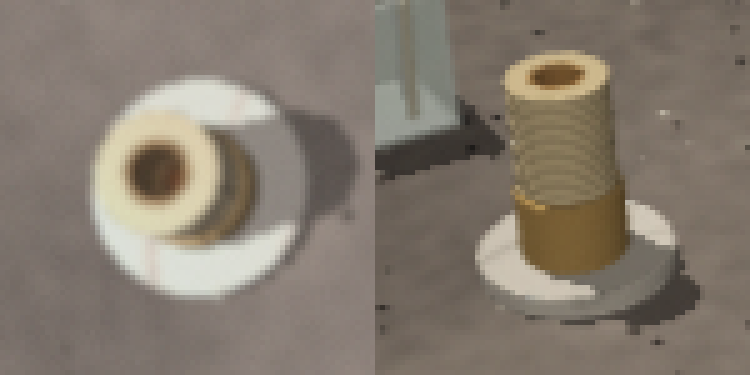

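The crop puts the reel's top at top (181.7,229.8) and side (181.4,160), and the base disc centre at top (189.7,232.4). The reel sits slightly off the tape's axis. I'll cast those rays.

Run:
```python
from h import *
print('twine top',ray('top',181.7,229.8,130),ray('side',181.4,160,130))
print('stand',ray('top',189.7,232.4,15))
for x,y in((480,172),(485,174),(490,174)): print(x,y,proj('top',[x,y,130]),proj('side',[x,y,130]),proj('side',[x,y,15]))
print(sense()['tool_pos'],[proj('side',[495,173,z]) for z in(15,60,130)])
p=np.array([246.5,546.5,249.3]);print((np.array([490,174,200])-p)/30)
```

```text
twine top [493.62787599 173.4658459  130.        ] [493.70721853 170.53718942 130.        ]
stand [494.14562304 172.56573795  15.        ]
480 172 [182.05297618 235.3640505 ] [177.11279961 161.31370855] [180.91360839 195.16541257]
485 174 [181.33101315 233.31221903] [178.20579501 160.52952899] [181.95276361 194.32069653]
490 174 [181.41972317 231.27397398] [179.66772785 159.98796779] [183.34976107 193.73925785]
[246.47803157 546.51608393 249.34318837] [array([184.9239506 , 193.28896389]), array([183.5453766 , 180.41745361]), array([181.31226213, 159.56724465])]
[  8.11666667 -12.41666667  -1.64333333]
```

arm_command([
  [100, [0.66, -1, 0], [0, 0, 0]],
  [100, [0.66, -1, 0], [0, 0, 0]],
  [100, [0.66, -1, 0], [0, 0, 0]],
  [100, [0.66, -1, 0], [0, 0, 0]],
  [100, [0.66, -1, 0], [0, 0, 0]],
], force=40)

```text
time: 0.52
tool_pos: [342.2, 395.1, 245.4]
tcp_rot: [-89.8, 0.3, 66.3]
ft_force: [1.6, -0.3, -0.1]
finger_gap: 85.4
```

arm_command([
  [100, [0.66, -1, 0], [0, 0, 0]],
  [100, [0.66, -1, 0], [0, 0, 0]],
  [100, [0.66, -1, 0], [0, 0, 0]],
  [100, [0.66, -1, 0], [0, 0, 0]],
  [100, [0.66, -1, 0], [0, 0, 0]],
])

```text
time: 0.93
tool_pos: [442.8, 236.5, 243.2]
tcp_rot: [-89.7, 0.5, 66.4]
ft_force: [0.2, 0.1, 0.5]
finger_gap: 85.4
```

arm_command([
  [100, [0.85, -1, -0.3], [0.3, -0.5, 0]],
  [100, [0.6, -0.8, -0.3], [0, 0, 0]],
  [100, [0.3, -0.3, 0], [0, 0, 0]],
  [100, [0, 0, 0], [0, 0, 0]],
])

```text
time: 1.27
tool_pos: [499.3, 163.6, 223.8]
tcp_rot: [-90.1, 0.1, 66.1]
ft_force: [0.1, -0.4, 0.4]
finger_gap: 85.3
```

arm_command([
  [100, [-0.17, 0.3, 0], [0, 0, 0]],
  [100, [0, 0, 0], [0, 0, 0]],
  [100, [0, 0, -0.8], [0, 0, 0]],
  [100, [0, 0, -0.8], [0, 0, 0]],
  [100, [0, 0, 0], [0, 0, 0]],
])

```text
time: 1.68
tool_pos: [492.5, 176.1, 175.4]
tcp_rot: [-90.1, -0.0, 66.1]
ft_force: [-0.8, 0.2, -1.3]
finger_gap: 85.4
```

Checking alignment above the reel before I descend around it.

Run:
```python
from h import *
a=snapshot('top');b=snapshot('side')
cv2.imwrite('pics/crop1.png',cv2.resize(np.hstack([a[180:280,130:230],b[90:220,110:240][:100,15:115]]),None,fx=4,fy=4,interpolation=cv2.INTER_CUBIC))
p=sense()['tool_pos'];print(p,[proj(n,p)for n in('top','side')])
```

```text
[494.28711796 176.40661752 179.41758082] [array([176.57569118, 228.09203973]), array([178.80636255, 143.89117058])]
```

View pics/crop1.png

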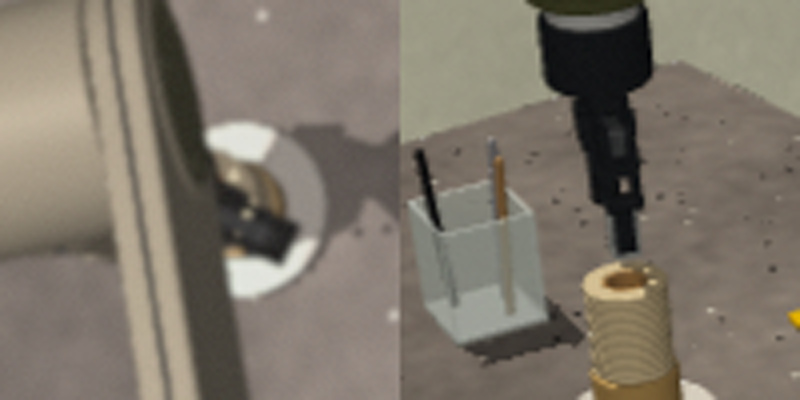

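The gripper is above the reel with its fingers straddling it: in the crop the near finger is at about (625,245) and the reel top at (625,285). I'll nudge y and go down.

arm_command([
  [100, [0, -0.13, -0.5], [0, 0, 0]],
  [100, [0, 0, -0.5], [0, 0, 0]],
  [100, [0, 0, -0.5], [0, 0, 0]],
  [100, [0, 0, 0], [0, 0, 0]],
])

```text
time: 2.12
tool_pos: [497.3, 176.2, 142.1]
tcp_rot: [-90.8, -0.6, 66.4]
ft_force: [-0.8, -0.9, -0.8]
finger_gap: 85.3
```

arm_command([
  [100, [0, 0, -0.5], [0, 0, 0]],
  [100, [0, 0, -0.4], [0, 0, 0]],
  [100, [0, 0, 0], [0, 0, 0]],
])

```text
time: 2.37
tool_pos: [500.0, 178.3, 120.4]
tcp_rot: [-91.1, -0.8, 66.5]
ft_force: [0.6, 0.5, -0.9]
finger_gap: 85.4
```

arm_command([
  [100, [-0.2, -0.2, 0], [-0.3, 1.3, 0]],
  [100, [0, 0, 0], [0, 0, 0]],
  [100, [0, 0, -0.3], [0, 0.2, 0]],
  [100, [0, 0, -0.3], [0, 0.2, 0]],
  [100, [0, 0, 0], [0, 0, 0]],
])

```text
time: 2.78
tool_pos: [496.0, 172.7, 106.3]
tcp_rot: [-89.8, -0.0, 66.5]
ft_force: [0.0, -0.7, 0.1]
finger_gap: 85.4
```

arm_command([
  [100, [-0.05, 0, -0.2], [0, 0, 0]],
  [100, [0, 0, 0], [0, 0, 0]],
  [60, [0, 0, 0], [0, 0, 0]],
  [60, [0, 0, 0], [0, 0, 0]],
  [60, [0, 0, 0], [0, 0, 0]],
], force=40)

```text
time: 3.2
tool_pos: [494.3, 172.8, 99.1]
tcp_rot: [-89.8, 0.0, 66.5]
ft_force: [0.9, 0.0, 2.5]
finger_gap: 62.3
```

arm_command([
  [60, [0, 0, 0], [0, 0, 0]],
  [60, [0, 0, 0], [0, 0, 0]],
  [60, [0, 0, 0], [0, 0, 0]],
  [60, [0, 0, 0], [0, 0, 0]],
])

```text
time: 3.53
tool_pos: [494.2, 172.8, 99.1]
tcp_rot: [-89.8, 0.0, 66.5]
ft_force: [0.5, 0.0, -1.2]
finger_gap: 62.4
```

arm_command([
  [50, [0, 0, 0.3], [0, 0, 0]],
  [50, [0, 0, 0.3], [0, 0, 0]],
  [50, [0, 0, 0.3], [0, 0, 0]],
  [50, [0, 0, 0.3], [0, 0, 0]],
  [50, [0, 0, 0], [0, 0, 0]],
])

```text
time: 3.95
tool_pos: [493.4, 172.5, 138.6]
tcp_rot: [-89.7, 0.1, 66.5]
ft_force: [0.8, 0.2, -0.9]
finger_gap: 62.2
```

arm_command([
  [50, [0, 0, 0.6], [0, 0, 0]],
  [50, [0, 0, 0.6], [0, 0, 0]],
  [50, [0, 0, 0.6], [0, 0, 0]],
  [50, [0, 0, 0], [0, 0, 0]],
])

```text
time: 4.28
tool_pos: [493.2, 172.4, 196.0]
tcp_rot: [-89.8, 0.0, 66.5]
ft_force: [0.7, 0.1, -1.4]
finger_gap: 62.2
```

arm_command([
  [50, [0.4, -0.8, 0], [0, 0, 0]],
  [50, [0.4, -0.9, 0], [0, 0, 0]],
  [50, [0.4, -0.9, 0], [0, 0, 0]],
  [50, [0.4, -0.9, 0], [0, 0, 0]],
  [50, [0.4, -0.9, 0], [0, 0, 0]],
])

```text
time: 4.7
tool_pos: [553.5, 41.6, 195.4]
tcp_rot: [-89.9, -0.2, 67.1]
ft_force: [1.0, 0.7, -1.4]
finger_gap: 62.0
```

arm_command([
  [50, [0.4, -0.9, -0.5], [0, 0, 0]],
  [50, [0.4, -0.7, -0.5], [0, 0, 0]],
  [50, [0, 0, -0.8], [0, 0, 0]],
  [50, [0, 0, 0], [0, 0, 0]],
])

```text
time: 5.03
tool_pos: [580.4, -15.3, 138.1]
tcp_rot: [-90.1, -0.2, 66.8]
ft_force: [-1.8, 0.4, -3.1]
finger_gap: 61.9
```

arm_command([
  [50, [0, 0, -0.6], [0, 0.3, 0]],
  [50, [0, 0, -0.6], [0, 0.3, 0]],
  [50, [0, 0, -0.6], [0, 0.3, 0]],
  [50, [0, 0, -0.3], [0, 0.3, 0]],
  [50, [0, 0, 0], [0, 0, 0]],
])

```text
time: 5.45
tool_pos: [579.4, -14.6, 73.2]
tcp_rot: [-88.9, 0.3, 66.7]
ft_force: [0.1, 0.6, -1.3]
finger_gap: 62.0
```

arm_command([
  [50, [0, 0, 0], [0, 0, 0]],
])

```text
time: 5.53
tool_pos: [579.2, -14.1, 73.3]
tcp_rot: [-88.8, 0.3, 66.8]
ft_force: [0.0, -0.2, -0.5]
finger_gap: 61.9
```

arm_command([
  [50, [0, 0, -0.3], [-0.2, -1.2, 0]],
  [50, [0, 0, -0.3], [0, 0, 0]],
  [50, [0, 0, -0.2], [0, 0, 0]],
  [50, [0, 0, 0], [0, 0, 0]],
  [50, [0, 0, 0], [0, 0, 0]],
])

```text
time: 5.95
tool_pos: [582.3, -13.2, 53.7]
tcp_rot: [-90.4, -0.1, 66.9]
ft_force: [0.5, 0.2, -2.0]
finger_gap: 62.2
```

arm_command([
  [50, [0, 0, -0.2], [0, 0.4, 0]],
  [50, [0, 0, -0.2], [0, 0.1, 0]],
  [50, [0, 0, 0], [0, 0, 0]],
  [50, [0, 0, 0], [0, 0, 0]],
])

```text
time: 6.28
tool_pos: [583.7, -13.3, 42.3]
tcp_rot: [-90.0, 0.1, 66.9]
ft_force: [0.2, -0.1, -1.2]
finger_gap: 62.0
```

arm_command([
  [50, [0, 0, -0.07], [0, 0, 0]],
  [50, [0, 0, 0], [0, 0, 0]],
  [50, [0, 0, 0], [0, 0, 0]],
])

```text
time: 6.53
tool_pos: [583.7, -13.4, 39.9]
tcp_rot: [-90.0, 0.1, 66.9]
ft_force: [0.1, 0.6, -0.3]
finger_gap: 61.8
```

arm_command([
  [50, [0, 0, -0.05], [0, 0, 0]],
  [50, [0, 0, 0], [0, 0, 0]],
  [50, [0, 0, 0], [0, 0, 0]],
])

```text
time: 6.78
tool_pos: [584.5, -13.6, 39.6]
tcp_rot: [-90.1, 0.1, 66.9]
ft_force: [-0.4, -0.9, -1.6]
finger_gap: 61.7
```

arm_command([
  [50, [0, 0, -0.06], [0, 0, 0]],
  [50, [0, 0, 0], [0, 0, 0]],
  [50, [0, 0, 0], [0, 0, 0]],
])

```text
time: 7.03
tool_pos: [585.4, -13.7, 39.6]
tcp_rot: [-90.2, 0.1, 66.9]
ft_force: [0.7, -0.7, -1.8]
finger_gap: 61.8
```

arm_command([
  [50, [0, 0, 0], [0, 0, 0]],
])

```text
time: 7.12
tool_pos: [585.4, -13.7, 39.6]
tcp_rot: [-90.2, 0.1, 66.9]
ft_force: [0.5, 0.4, -2.2]
finger_gap: 62.1
```

Run:
```python
from h import *
b=snapshot('side');p=sense()['tool_pos'];u,v=proj('side',[585,-14,0]).astype(int);print(u,v,proj('side',[585,-14,70]),sense()['ft_force'])
cv2.imwrite('pics/c2.png',cv2.resize(b[v-60:v+30,u-50:u+60],None,fx=6,fy=6,interpolation=cv2.INTER_CUBIC))
```

```text
247 212 [246.65581819 191.3925595 ] [-0.15141312  0.29406894 -0.60613372]
```

View pics/c2.png

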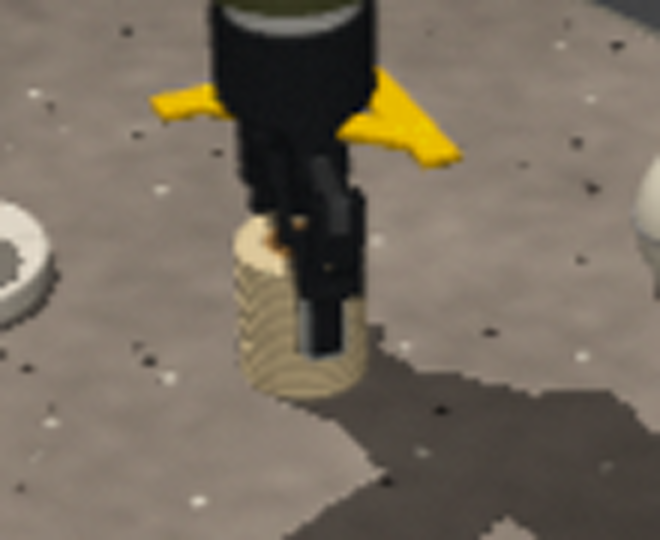

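The reel is upright and about at the counter: its base is at crop row 397 and the kinematics put it within about 0.5 mm. I'll release it.

arm_command([
  [76, [0, 0, 0], [0, 0, 0]],
  [80, [0, 0, 0], [0, 0, 0]],
  [100, [0, 0, 0], [0, 0, 0]],
  [100, [0, 0, 0], [0, 0, 0]],
  [100, [0, 0, 0], [0, 0, 0]],
])

```text
time: 7.58
tool_pos: [585.6, -13.7, 39.3]
tcp_rot: [-90.2, 0.1, 66.9]
ft_force: [0.4, 0.2, -0.2]
finger_gap: 85.5
```

arm_command([
  [100, [0, 0, 0.3], [0, 0, 0]],
  [100, [0, 0, 0.5], [0, 0, 0]],
  [100, [0, 0, 0.8], [0, 0, 0]],
  [100, [0, 0, 0.8], [0, 0, 0]],
  [100, [0, 0, 0.8], [0, 0, 0]],
])

```text
time: 8.0
tool_pos: [579.8, -13.1, 133.2]
tcp_rot: [-89.5, 0.3, 66.9]
ft_force: [1.2, 0.5, -0.3]
finger_gap: 85.3
```

arm_command([
  [100, [0, 0, 0.8], [0, 0, 0]],
  [100, [-0.4, 0.9, 0.3], [0, 0, 0]],
  [100, [-0.4, 0.9, 0], [0, 0, 0]],
  [100, [-0.4, 0.9, 0], [0, 0, 0]],
  [100, [-0.4, 0.9, 0], [0, 0, 0]],
])

```text
time: 8.42
tool_pos: [537.0, 92.4, 181.7]
tcp_rot: [-90.5, -0.0, 66.4]
ft_force: [0.7, 0.3, -0.0]
finger_gap: 85.4
```

arm_command([
  [100, [-0.4, 0.8, 0], [0, 0, 0]],
  [100, [-0.4, 0.6, 0], [0, 0, 0]],
  [100, [0, 0, 0], [0, 0, 0]],
])

```text
time: 8.67
tool_pos: [510.5, 140.6, 185.4]
tcp_rot: [-90.6, -0.2, 66.6]
ft_force: [-0.2, -1.5, -0.1]
finger_gap: 85.0
```

Now move above the stand, then look to locate the tape and post precisely. The top view may be occluded, so I'm looking before closing in.

Run:
```python
from h import *
a=snapshot('top');b=snapshot('side')
A=a[190:270,150:290];B=b[140:220,145:285]
cv2.imwrite('pics/c3.png',cv2.resize(np.vstack([A,B]),None,fx=3.7,fy=3.7,interpolation=cv2.INTER_CUBIC))
for p in([494,172.5,60],[494,172.5,78],[585,-14,70]): print(p,*[(proj(n,p)-o)*3.7 for n,o in(('top',(150,190)),('side',(145,60)))])
```

```text
[494, 172.5, 60] [136.67534184 153.29660185] [141.91249917 446.1943101 ]
[494, 172.5, 78] [132.30317245 151.69100689] [139.8211119  426.71338014]
[585, -14, 70] [398.77344982  28.23861715] [376.12652732 486.15247014]
```

View pics/c3.png

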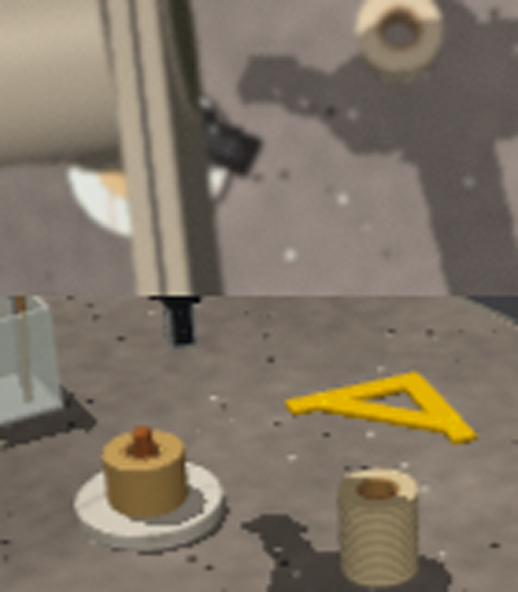

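The reel stands upright on the counter. The tape and post are where I measured them: post tip at crop (142,428) against a predicted (140,427). Moving over the tape.

arm_command([
  [100, [-0.5, 0.95, 0], [0.4, 0.6, 0]],
  [100, [0, 0, 0], [0, 0, 0]],
  [100, [0, 0, 0], [0, 0, 0]],
])

```text
time: 9.02
tool_pos: [498.7, 165.1, 186.9]
tcp_rot: [-90.1, -0.3, 66.4]
ft_force: [-0.1, 0.1, -0.2]
finger_gap: 85.7
```

arm_command([
  [100, [0, 0, -0.7], [0, 0.2, 0]],
  [100, [0, 0, -0.7], [0, 0.2, 0]],
  [100, [0, 0, -0.7], [0, 0.2, 0]],
  [100, [0, 0, 0], [0, 0, 0]],
])

```text
time: 9.35
tool_pos: [502.9, 161.5, 125.1]
tcp_rot: [-89.9, -0.3, 66.2]
ft_force: [-1.2, 0.1, -1.8]
finger_gap: 85.8
```

arm_command([
  [100, [-0.35, 0.4, 0], [0, 0, 0]],
  [100, [0, 0, 0], [0, 0, 0]],
  [100, [0, 0, -0.4], [0, 0.2, 0]],
  [100, [0, 0, -0.4], [0, 0.2, 0]],
  [100, [0, 0, 0], [0, 0, 0]],
])

```text
time: 9.77
tool_pos: [495.7, 169.6, 101.9]
tcp_rot: [-89.7, -0.1, 65.9]
ft_force: [-0.5, -0.4, -0.2]
finger_gap: 85.2
```

arm_command([
  [100, [-0.06, 0.1, 0], [0.2, -0.2, 0]],
  [100, [0, 0, 0], [0, 0, 0]],
  [100, [0, 0, -0.4], [0, 0.3, 0]],
  [100, [0, 0, -0.4], [0, 0.3, 0]],
  [100, [0, 0, 0], [0, 0, 0]],
])

```text
time: 10.18
tool_pos: [495.1, 172.0, 76.3]
tcp_rot: [-89.3, -0.1, 65.9]
ft_force: [-0.6, 0.6, -0.1]
finger_gap: 85.5
```

arm_command([
  [100, [-0.04, 0, -0.4], [-0.4, -0.5, 0]],
  [100, [0, 0, -0.4], [0, 0.2, 0]],
  [100, [0, 0, 0], [0, 0, 0]],
  [100, [0, 0, 0], [0, 0, 0]],
])

```text
time: 10.52
tool_pos: [493.1, 171.8, 49.2]
tcp_rot: [-89.6, 0.2, 65.9]
ft_force: [0.9, -1.5, -0.1]
finger_gap: 85.2
```

arm_command([
  [100, [0.04, 0, -0.25], [0, -0.4, 0]],
  [100, [0, 0, 0], [0, 0, 0]],
  [100, [0, 0, 0], [0, 0, 0]],
])

```text
time: 10.77
tool_pos: [494.8, 171.8, 41.4]
tcp_rot: [-90.0, 0.0, 65.9]
ft_force: [0.3, 0.3, -0.4]
finger_gap: 85.3
```

arm_command([
  [65, [0, 0, 0], [0, 0, 0]],
  [65, [0, 0, 0], [0, 0, 0]],
  [65, [0, 0, 0], [0, 0, 0]],
  [60, [0, 0, 0], [0, 0, 0]],
  [60, [0, 0, 0], [0, 0, 0]],
], force=40)

```text
time: 11.18
tool_pos: [496.1, 172.1, 43.4]
tcp_rot: [-90.1, -0.1, 65.9]
ft_force: [-0.3, -0.3, -0.1]
finger_gap: 65.9
```

arm_command([
  [55, [0, 0, 0], [0, 0, 0]],
  [55, [0, 0, 0.25], [0, 0, 0]],
  [55, [0, 0, 0.3], [0, 0, 0]],
  [55, [0, 0, 0.3], [0, 0, 0]],
  [55, [0, 0, 0], [0, 0, 0]],
])

```text
time: 11.6
tool_pos: [495.6, 171.9, 71.2]
tcp_rot: [-90.0, -0.1, 65.9]
ft_force: [0.8, 0.6, -1.4]
finger_gap: 66.0
```

arm_command([
  [55, [0, 0, 0.3], [0, 0, 0]],
  [55, [0, 0, 0.3], [0, 0, 0]],
  [55, [0, 0, 0.3], [0, 0, 0]],
  [55, [0, 0, 0], [0, 0, 0]],
])

```text
time: 11.93
tool_pos: [496.4, 172.1, 102.6]
tcp_rot: [-90.1, -0.1, 65.9]
ft_force: [0.6, 0.3, -1.8]
finger_gap: 65.7
```

arm_command([
  [55, [-0.05, 0, 0.4], [0, 0, 0]],
  [55, [0, 0, 0.6], [0, 0, 0]],
  [55, [0, 0, 0.8], [0, 0, 0]],
  [55, [0, 0, 0.8], [0, 0, 0]],
  [55, [0, 0, 0], [0, 0, 0]],
])

```text
time: 12.35
tool_pos: [492.6, 171.7, 185.4]
tcp_rot: [-90.0, -0.0, 65.9]
ft_force: [1.2, -0.7, 1.0]
finger_gap: 66.1
```

arm_command([
  [55, [-0.1, -0.9, 0], [0, 0, 0]],
  [55, [-0.1, -1, 0], [0, 0, 0]],
  [55, [-0.1, -1, 0], [0, 0, 0]],
  [55, [-0.1, -1, 0], [0, 0, 0]],
  [55, [-0.1, -1, 0], [0, 0, 0]],
])

```text
time: 12.77
tool_pos: [477.4, 25.8, 189.6]
tcp_rot: [-90.2, -0.3, 66.4]
ft_force: [1.1, -0.5, -1.9]
finger_gap: 65.8
```

arm_command([
  [55, [-0.1, -1, 0], [0, 0, 0]],
  [55, [-0.1, -1, 0], [0, 0, 0]],
  [55, [-0.1, -1, 0], [0, 0, 0]],
  [55, [-0.1, -1, 0], [0, 0, 0]],
  [55, [-0.1, -1, 0], [0, 0, 0]],
])

```text
time: 13.18
tool_pos: [459.0, -130.6, 190.0]
tcp_rot: [-90.2, -0.3, 66.5]
ft_force: [0.6, -0.4, -1.3]
finger_gap: 66.0
```

arm_command([
  [55, [-0.1, -1, -0.4], [0, 0, 0]],
  [55, [-0.1, -1, -0.6], [0, 0, 0]],
  [55, [0, -0.8, -0.6], [0, 0, 0]],
  [55, [0, -0.4, -0.3], [0, 0, 0]],
  [55, [0, 0, 0], [0, 0, 0]],
])

```text
time: 13.6
tool_pos: [450.8, -236.6, 133.0]
tcp_rot: [-90.5, -0.3, 66.2]
ft_force: [0.5, -0.2, -1.2]
finger_gap: 65.5
```

arm_command([
  [55, [0.03, -0.08, -0.5], [-0.1, 0.6, 0]],
  [55, [0, 0, -0.6], [0, 0.2, 0]],
  [55, [0, 0, -0.5], [0, 0.2, 0]],
  [55, [0, 0, -0.4], [0, 0.2, 0]],
  [55, [0, 0, 0], [0, 0, 0]],
])

```text
time: 14.02
tool_pos: [452.6, -236.7, 73.1]
tcp_rot: [-89.4, 0.2, 66.1]
ft_force: [-0.1, 0.7, -1.5]
finger_gap: 65.8
```

arm_command([
  [55, [0, 0, 0], [0, 0, 0]],
])

```text
time: 14.1
tool_pos: [452.7, -235.9, 73.2]
tcp_rot: [-89.3, 0.2, 66.1]
ft_force: [0.4, -0.3, -0.8]
finger_gap: 65.7
```

arm_command([
  [55, [0, -0.1, -0.3], [-0.1, -0.7, 0]],
  [55, [0, 0, -0.3], [0, 0.1, 0]],
  [55, [0, 0, -0.2], [0, 0.1, 0]],
  [55, [0, 0, 0], [0, 0, 0]],
  [55, [0, 0, 0], [0, 0, 0]],
])

```text
time: 14.52
tool_pos: [455.3, -238.1, 52.1]
tcp_rot: [-90.1, 0.1, 66.3]
ft_force: [0.1, 0.1, -1.2]
finger_gap: 65.5
```

arm_command([
  [55, [-0.08, 0, -0.2], [0, 0.1, 0]],
  [55, [0, 0, -0.2], [0, 0.1, 0]],
  [55, [0, 0, 0], [0, 0, 0]],
  [55, [0, 0, 0], [0, 0, 0]],
])

```text
time: 14.85
tool_pos: [453.6, -238.3, 40.3]
tcp_rot: [-90.0, 0.2, 66.3]
ft_force: [-0.1, -0.7, -1.6]
finger_gap: 65.9
```

Run:
```python
from h import *
b=snapshot('side');s=sense();p=s['tool_pos'];print(p,s['tcp_rot'],s['ft_force'])
u,v=220,225
cv2.imwrite('pics/c4.png',cv2.resize(b[v:v+80,u:u+100],None,fx=7,fy=7,interpolation=cv2.INTER_CUBIC))
q=np.array([p[0],p[1],8]);print((proj('side',q)-(u,v))*7,[((proj('side',q+[-.633*33,-.774*33,dz])-(u,v))*7).round() for dz in(0,5)])
```

```text
[ 453.49010874 -238.27716544   40.20651031] [-89.95416387   0.23901545  66.26463077] [ 0.01057048 -0.51101341 -0.2756454 ]
[308.20092158 298.72406803] [array([311., 362.]), array([311., 351.])]
```

View pics/c4.png

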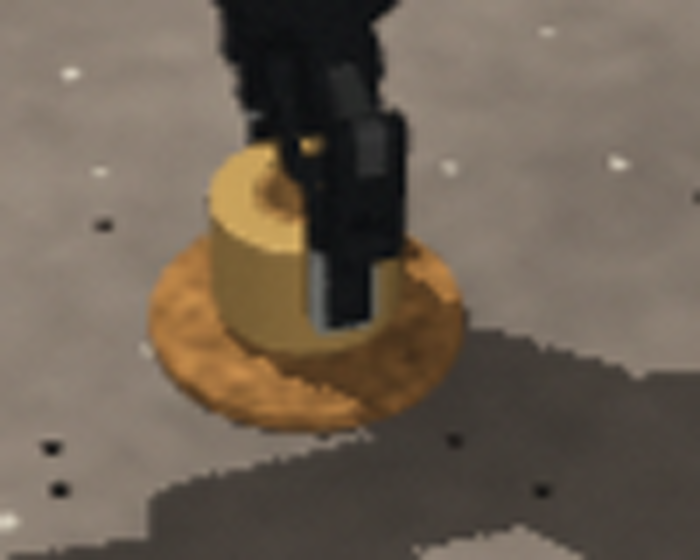

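The tape hovers about 4 mm above the coaster: its lower edge is at crop row 353, against 362 at contact. It is well inside the rim (coaster x 150–465, tape 210–400).

arm_command([
  [55, [-0.03, 0, -0.07], [0, 0, 0]],
  [55, [0, 0, 0], [0, 0, 0]],
  [55, [0, 0, 0], [0, 0, 0]],
])

```text
time: 15.15
tool_pos: [452.7, -238.5, 38.2]
tcp_rot: [-90.0, 0.2, 66.3]
ft_force: [-0.5, 0.7, -1.7]
finger_gap: 65.8
```

arm_command([
  [55, [0, 0, -0.06], [0, 0, 0]],
  [55, [0, 0, 0], [0, 0, 0]],
  [55, [0, 0, 0], [0, 0, 0]],
])

```text
time: 15.4
tool_pos: [452.8, -238.6, 36.5]
tcp_rot: [-90.0, 0.2, 66.3]
ft_force: [-0.1, 0.0, -2.5]
finger_gap: 65.7
```

arm_command([
  [55, [0, 0, -0.05], [0, 0, 0]],
  [55, [0, 0, 0], [0, 0, 0]],
  [55, [0, 0, 0], [0, 0, 0]],
])

```text
time: 15.65
tool_pos: [453.3, -239.0, 35.6]
tcp_rot: [-90.1, 0.3, 66.2]
ft_force: [-0.3, -0.2, -0.5]
finger_gap: 65.8
```

arm_command([
  [55, [0, 0, 0], [0, 0, 0]],
])

```text
time: 15.73
tool_pos: [453.4, -239.0, 35.6]
tcp_rot: [-90.1, 0.3, 66.3]
ft_force: [0.0, -0.1, -0.5]
finger_gap: 66.1
```

arm_command([
  [55, [0, 0, -0.05], [0, 0, 0]],
  [55, [0, 0, 0], [0, 0, 0]],
  [55, [0, 0, 0], [0, 0, 0]],
])

```text
time: 15.98
tool_pos: [453.9, -239.3, 36.0]
tcp_rot: [-90.1, 0.3, 66.3]
ft_force: [-0.0, 0.3, -1.0]
finger_gap: 65.7
```

arm_command([
  [55, [0, 0, 0], [0, 0, 0]],
])

```text
time: 16.07
tool_pos: [454.0, -239.4, 35.9]
tcp_rot: [-90.1, 0.3, 66.3]
ft_force: [-0.2, -0.3, -0.1]
finger_gap: 65.7
```

z no longer goes down and the carried weight has gone from the wrist reading, so the tape is down. I'll release, rise and return to the reel.

arm_command([
  [80, [0, 0, 0], [0, 0, 0]],
  [85, [0, 0, 0], [0, 0, 0]],
  [100, [0, 0, 0], [0, 0, 0]],
  [100, [0, 0, 0], [0, 0, 0]],
  [100, [0, 0, 0], [0, 0, 0]],
])

```text
time: 16.48
tool_pos: [453.8, -239.3, 35.4]
tcp_rot: [-90.1, 0.3, 66.3]
ft_force: [0.4, -0.4, 0.1]
finger_gap: 85.1
```

arm_command([
  [100, [0, 0, 0.3], [0, 0, 0]],
  [100, [0, 0, 0.5], [0, 0, 0]],
  [100, [0, 0, 0.8], [0, 0, 0]],
  [100, [0, 0, 0.8], [0, 0, 0]],
  [100, [0, 0, 0.8], [0, 0, 0]],
])

```text
time: 16.9
tool_pos: [448.7, -235.9, 129.7]
tcp_rot: [-89.3, 0.1, 66.3]
ft_force: [0.0, -0.1, -0.3]
finger_gap: 85.2
```

arm_command([
  [100, [0, 0, 0.8], [0, 0, 0]],
  [100, [0.5, 0.9, 0.3], [0, 0, 0]],
  [100, [0.5, 0.9, 0], [0, 0, 0]],
  [100, [0.5, 0.9, 0], [0, 0, 0]],
  [100, [0.5, 0.9, 0], [0, 0, 0]],
])

```text
time: 17.32
tool_pos: [512.1, -131.9, 177.5]
tcp_rot: [-90.3, 0.3, 65.7]
ft_force: [0.4, -0.2, 0.1]
finger_gap: 85.6
```

arm_command([
  [100, [0.5, 0.9, 0], [0, 0, 0]],
  [100, [0.5, 0.9, 0], [0, 0, 0]],
  [100, [0, 0, 0], [0, 0, 0]],
])

```text
time: 17.57
tool_pos: [545.7, -71.1, 181.5]
tcp_rot: [-90.5, 0.1, 65.8]
ft_force: [0.8, 0.1, 0.2]
finger_gap: 85.6
```

arm_command([
  [100, [0.6, 0.9, 0], [-0.1, 0.5, 0]],
  [100, [0.55, 0.8, 0], [0, 0, 0]],
  [100, [0.1, 0.2, 0], [0, 0, 0]],
  [100, [0, 0, 0], [0, 0, 0]],
])

```text
time: 17.9
tool_pos: [584.7, -10.4, 184.4]
tcp_rot: [-90.2, 0.5, 66.0]
ft_force: [0.1, 0.4, 0.3]
finger_gap: 85.6
```

Run:
```python
from h import *
a=snapshot('top');b=snapshot('side')
A=a[190:290,150:390];B=b[160:310,160:320]
A=cv2.resize(A[10:100,140:240],None,fx=5,fy=5,interpolation=cv2.INTER_CUBIC);B=cv2.resize(b[225:315,220:300],None,fx=5,fy=5,interpolation=cv2.INTER_CUBIC)
A=A[:,:400];cv2.imwrite('pics/c5.png',np.hstack([A,B]))
for p in([453.5,-239,53],[453.5,-239,8]): print(p,(proj('top',p)-(290,200))*5,(proj('side',p)-(140+0,225)-(80,0))*5+[400,0])
print(sense()['tool_pos'])
```

```text
[453.5, -239, 53] [263.39771788 244.58238708] [620.34326186 141.1295074 ]
[453.5, -239, 8] [244.88336553 246.06636546] [621.13566648 214.09377177]
[584.07446497 -12.01265685 184.26372221]
```

View pics/c5.png

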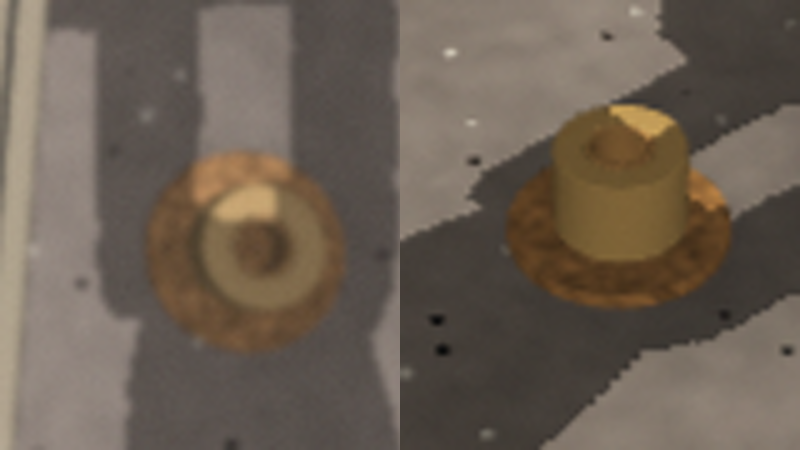

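The tape lies flat and is well centred on the coaster: top-view centre (263,246) against a predicted (263,245), side 620 against 620. Descending on the reel.

arm_command([
  [100, [0, 0, -0.7], [0, 0.2, 0]],
  [100, [0, 0, -0.7], [0, 0.2, 0]],
  [100, [0, 0, -0.7], [0, 0.2, 0]],
  [100, [0, 0, 0], [0, 0, 0]],
])

```text
time: 18.33
tool_pos: [583.1, -17.5, 122.6]
tcp_rot: [-89.9, 0.8, 65.7]
ft_force: [-1.8, 0.6, -1.7]
finger_gap: 85.7
```

arm_command([
  [100, [0, 0, 0], [0, 0, 0]],
])

```text
time: 18.42
tool_pos: [582.4, -18.8, 122.6]
tcp_rot: [-89.9, 0.8, 65.6]
ft_force: [0.0, -0.1, -0.6]
finger_gap: 85.3
```

arm_command([
  [100, [0.1, 0.17, 0], [0.7, -0.4, 0]],
  [100, [0, 0, 0], [0, 0, 0]],
  [100, [0, 0, -0.5], [0, 0.2, 0]],
  [100, [0, 0, -0.5], [0, 0.2, 0]],
  [100, [0, 0, 0], [0, 0, 0]],
])

```text
time: 18.83
tool_pos: [587.8, -15.8, 96.0]
tcp_rot: [-90.0, -0.0, 65.4]
ft_force: [-1.0, 0.2, -0.4]
finger_gap: 85.4
```

arm_command([
  [100, [0, 0, 0], [0, 0, 0]],
])

```text
time: 18.92
tool_pos: [587.5, -15.8, 95.2]
tcp_rot: [-89.9, -0.0, 65.5]
ft_force: [0.3, -0.2, 0.9]
finger_gap: 85.8
```

arm_command([
  [100, [-0.1, 0.07, -0.5], [0, 0.2, 0]],
  [100, [0, 0, -0.5], [0, 0.2, 0]],
  [100, [0, 0, -0.3], [0, 0.2, 0]],
  [100, [0, 0, 0], [0, 0, 0]],
  [100, [0, 0, 0], [0, 0, 0]],
])

```text
time: 19.33
tool_pos: [582.9, -12.9, 50.5]
tcp_rot: [-89.2, 0.3, 65.5]
ft_force: [0.3, -0.8, -0.2]
finger_gap: 85.3
```

arm_command([
  [100, [0.08, -0.03, -0.3], [0, -0.8, 0]],
  [100, [0, 0, 0], [0, 0, 0]],
  [100, [0, 0, 0], [0, 0, 0]],
])

```text
time: 19.58
tool_pos: [585.2, -13.7, 41.0]
tcp_rot: [-89.9, 0.0, 65.5]
ft_force: [0.1, 0.2, 0.2]
finger_gap: 86.0
```

arm_command([
  [65, [0, 0, 0], [0, 0, 0]],
  [65, [0, 0, 0], [0, 0, 0]],
  [65, [0, 0, 0], [0, 0, 0]],
  [50, [0, 0, 0], [0, 0, 0]],
  [50, [0, 0, 0], [0, 0, 0]],
], force=40)

```text
time: 20.0
tool_pos: [586.5, -13.8, 43.6]
tcp_rot: [-90.0, -0.0, 65.5]
ft_force: [-0.2, 0.9, -1.6]
finger_gap: 62.0
```

arm_command([
  [50, [0, 0, 0.3], [0, 0, 0]],
  [50, [0, 0, 0.5], [0, 0, 0]],
  [50, [0, 0, 0.8], [0, 0, 0]],
  [50, [0, 0, 0.8], [0, 0, 0]],
  [50, [0, 0, 0], [0, 0, 0]],
])

```text
time: 20.42
tool_pos: [583.6, -13.4, 117.8]
tcp_rot: [-89.7, 0.1, 65.5]
ft_force: [1.7, 0.1, 0.2]
finger_gap: 62.1
```

arm_command([
  [50, [0, 0, 0.8], [0, 0, 0]],
  [50, [0, 0, 0.8], [0, 0, 0]],
  [50, [-0.5, -0.9, 0], [0, 0, 0]],
  [50, [-0.5, -0.9, 0], [0, 0, 0]],
  [50, [-0.5, -0.9, 0], [0, 0, 0]],
])

```text
time: 20.83
tool_pos: [539.8, -91.4, 169.9]
tcp_rot: [-89.9, -0.1, 66.0]
ft_force: [-0.7, -1.2, -0.8]
finger_gap: 61.9
```

arm_command([
  [50, [-0.5, -0.9, 0], [0, 0, 0]],
  [50, [-0.5, -0.9, 0], [0, 0, 0]],
  [50, [-0.5, -0.9, 0], [0, 0, 0]],
  [50, [-0.4, -0.7, 0], [0, 0, 0]],
  [50, [0, 0, 0], [0, 0, 0]],
])

```text
time: 21.25
tool_pos: [476.9, -200.8, 169.5]
tcp_rot: [-89.9, 0.0, 65.9]
ft_force: [0.4, -0.1, -1.6]
finger_gap: 62.3
```

arm_command([
  [50, [-0.5, -0.8, 0], [0, 0, 0]],
  [50, [-0.3, -0.5, 0], [0, 0, 0]],
  [50, [0, 0, -0.5], [0, 0.2, 0]],
  [50, [0, 0, -0.5], [0, 0.2, 0]],
  [50, [0, 0, 0], [0, 0, 0]],
])

```text
time: 21.67
tool_pos: [451.3, -242.4, 138.9]
tcp_rot: [-89.7, 0.2, 65.7]
ft_force: [-0.1, 0.8, -2.0]
finger_gap: 61.8
```

arm_command([
  [50, [0, 0, 0], [0, 0, 0]],
])

```text
time: 21.75
tool_pos: [451.2, -242.1, 138.6]
tcp_rot: [-89.6, 0.2, 65.7]
ft_force: [-0.5, -0.1, -1.2]
finger_gap: 62.1
```

arm_command([
  [50, [0.07, 0.1, 0], [0, -0.4, 0]],
  [50, [0, 0, 0], [0, 0, 0]],
  [50, [0, 0, -0.4], [0, 0.2, 0]],
  [50, [0, 0, -0.4], [0, 0.2, 0]],
  [50, [0, 0, 0], [0, 0, 0]],
])

```text
time: 22.17
tool_pos: [455.6, -237.8, 115.3]
tcp_rot: [-89.9, 0.2, 65.8]
ft_force: [-1.1, -0.2, -2.1]
finger_gap: 61.9
```

arm_command([
  [50, [0, 0, 0], [0, 0, 0]],
])

```text
time: 22.25
tool_pos: [455.4, -237.4, 114.6]
tcp_rot: [-89.8, 0.1, 65.8]
ft_force: [0.4, 0.0, -1.3]
finger_gap: 61.8
```

arm_command([
  [50, [-0.08, -0.06, -0.25], [0, 0, 0]],
  [50, [0, 0, -0.2], [0, 0.1, 0]],
  [50, [0, 0, 0], [0, 0, 0]],
  [50, [0, 0, 0], [0, 0, 0]],
])

```text
time: 22.58
tool_pos: [452.4, -239.2, 99.0]
tcp_rot: [-89.6, 0.2, 65.8]
ft_force: [0.1, 0.4, -2.1]
finger_gap: 62.1
```

Run:
```python
from h import *
b=snapshot('side');s=sense();p=s['tool_pos'];print(p,s['tcp_rot'],s['ft_force'])
u,v=220,215
cv2.imwrite('pics/c6.png',cv2.resize(b[v:v+90,u:u+100],None,fx=6.6,fy=6.6,interpolation=cv2.INTER_CUBIC))
for q,r,z in(([453.4,-239],33,53),(p[:2],31,53),(p[:2],31,60)): print(((proj('side',[*q,z])-(u,v))*6.6).round(1),((proj('side',[q[0]-.633*r,q[1]-.774*r,z])-(u,v))*6.6).round(1))
```

```text
[ 452.32648358 -239.05547279   98.9170509 ] [-89.62606352   0.1800232   65.82509468] [-0.38599516  0.42179155 -2.45674019]
[290.6 252.4] [293.6 311.1]
[288.5 253.7] [291.3 308.8]
[288.3 238.4] [291.1 293.3]
```

View pics/c6.png

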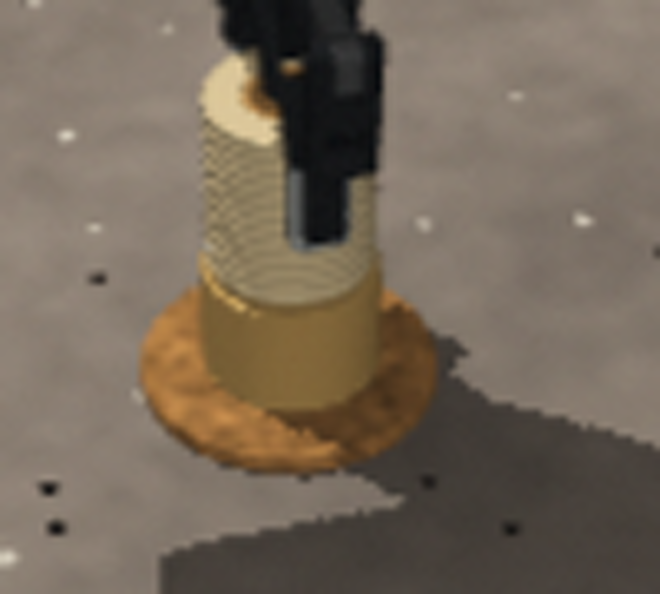

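The reel is 1–4 mm above the tape and centred to within about 1 mm (reel x 203–378, tape x 201–383). I'll correct x slightly and creep down.

arm_command([
  [50, [0.03, 0, -0.03], [0, -0.3, 0]],
  [50, [0, 0, 0], [0, 0, 0]],
  [50, [0, 0, 0], [0, 0, 0]],
])

```text
time: 22.88
tool_pos: [453.6, -239.4, 98.5]
tcp_rot: [-90.0, 0.0, 65.8]
ft_force: [0.0, 0.3, -2.0]
finger_gap: 62.0
```

arm_command([
  [50, [0, 0, -0.05], [0, 0, 0]],
  [50, [0, 0, 0], [0, 0, 0]],
  [50, [0, 0, 0], [0, 0, 0]],
])

```text
time: 23.13
tool_pos: [454.1, -239.7, 97.6]
tcp_rot: [-90.1, 0.1, 65.8]
ft_force: [-0.2, -0.2, -1.6]
finger_gap: 62.1
```

arm_command([
  [50, [-0.03, 0.02, -0.05], [0, 0, 0]],
  [50, [0, 0, 0], [0, 0, 0]],
  [50, [0, 0, 0], [0, 0, 0]],
])

```text
time: 23.38
tool_pos: [453.2, -239.1, 96.1]
tcp_rot: [-90.1, 0.1, 65.8]
ft_force: [-0.0, -0.3, -2.4]
finger_gap: 62.2
```

arm_command([
  [50, [0, 0, -0.05], [0, 0, 0]],
  [50, [0, 0, 0], [0, 0, 0]],
  [50, [0, 0, 0], [0, 0, 0]],
])

```text
time: 23.63
tool_pos: [454.0, -239.5, 95.8]
tcp_rot: [-90.2, 0.1, 65.8]
ft_force: [-0.5, -0.2, -2.0]
finger_gap: 61.7
```

arm_command([
  [50, [-0.03, 0.02, -0.05], [-0.1, 0.2, 0]],
  [50, [0, 0, 0], [0, 0, 0]],
  [50, [0, 0, 0], [0, 0, 0]],
])

```text
time: 23.88
tool_pos: [454.6, -239.7, 95.8]
tcp_rot: [-90.3, 0.3, 65.8]
ft_force: [0.0, -0.3, -1.0]
finger_gap: 62.3
```

arm_command([
  [50, [0, 0, 0], [0, 0, 0]],
  [50, [0, 0, 0], [0, 0, 0]],
])

```text
time: 24.05
tool_pos: [454.5, -239.7, 95.6]
tcp_rot: [-90.3, 0.3, 65.8]
ft_force: [0.3, -0.1, 0.5]
finger_gap: 62.0
```

z has stopped falling and the weight has gone from the wrist, so the reel is in contact. I'll level and release.

arm_command([
  [50, [-0.02, 0.01, 0], [0.3, 0.1, 0]],
  [50, [0, 0, 0], [0, 0, 0]],
  [50, [0, 0, 0], [0, 0, 0]],
])

```text
time: 24.3
tool_pos: [453.8, -239.3, 95.4]
tcp_rot: [-90.0, 0.0, 65.8]
ft_force: [0.2, 0.5, 0.4]
finger_gap: 62.4
```

arm_command([
  [76, [0, 0, 0], [0, 0, 0]],
  [80, [0, 0, 0], [0, 0, 0]],
  [100, [0, 0, 0], [0, 0, 0]],
  [100, [0, 0, 0], [0, 0, 0]],
  [100, [0, 0, 0], [0, 0, 0]],
])

```text
time: 24.72
tool_pos: [453.5, -239.3, 95.2]
tcp_rot: [-90.0, 0.0, 65.8]
ft_force: [0.1, -0.3, 0.3]
finger_gap: 85.5
```

arm_command([
  [100, [0, 0, 0.3], [0, 0, 0]],
  [100, [0, 0, 0.4], [0, 0, 0]],
  [100, [0, 0, 0.6], [0, 0, 0]],
  [100, [0, 0, 0.8], [0, 0, 0]],
  [100, [0, 0, 0.8], [0, 0, 0]],
])

```text
time: 25.13
tool_pos: [449.5, -236.6, 182.2]
tcp_rot: [-89.3, -0.1, 65.8]
ft_force: [0.3, -1.1, -0.1]
finger_gap: 85.5
```

arm_command([
  [100, [0, 0, 0.8], [0, 0, 0]],
  [100, [0, 0.9, 0.4], [0, 0, 0]],
  [100, [0, 0.9, 0], [0, 0, 0]],
  [100, [0, 0.9, 0], [0, 0, 0]],
  [100, [0, 0.9, 0], [0, 0, 0]],
])

```text
time: 25.55
tool_pos: [452.7, -132.0, 235.9]
tcp_rot: [-90.5, 0.1, 65.4]
ft_force: [0.2, 0.1, 0.5]
finger_gap: 85.3
```

arm_command([
  [100, [0, 0.9, 0], [0, 0, 0]],
  [100, [0, 0.9, 0], [0, 0, 0]],
  [100, [0, 0.5, 0], [0, 0, 0]],
  [100, [0, 0, 0], [0, 0, 0]],
  [100, [0, 0, 0], [0, 0, 0]],
])

```text
time: 25.97
tool_pos: [453.4, -55.7, 244.7]
tcp_rot: [-91.0, -0.1, 65.6]
ft_force: [0.4, 0.4, 0.6]
finger_gap: 85.3
```

Run:
```python
from h import *
a=snapshot('top');b=snapshot('side');cv2.imwrite('pics/t7.png',a);cv2.imwrite('pics/s7.png',b)
A=cv2.resize(a[205:295,300:380],None,fx=5,fy=5,interpolation=cv2.INTER_CUBIC);B=cv2.resize(b[205:295,220:300],None,fx=5,fy=5,interpolation=cv2.INTER_CUBIC)
C=cv2.resize(np.hstack([a[:,60:],b])[:384],(800,318))[:,:]
cv2.imwrite('pics/c7.png',np.vstack([np.hstack([A,B])[60:340],C]))
for p in([453.5,-239,123],[453.5,-239,53],[453.5,-239,8]): print(p,(proj('top',p)-(300,205))*5-[0,60],(proj('side',p)-(220,205))*5+[400,-60])
print(sense()['tool_pos'],sense()['time'])
```

```text
[453.5, -239, 123] [245.63487678 156.99848644] [619.04664127  61.73726071]
[453.5, -239, 53] [213.39771788 159.58238708] [620.34326186 181.1295074 ]
[453.5, -239, 8] [194.88336553 161.06636546] [621.13566648 254.09377177]
[453.46919327 -56.58552224 244.38706541] 26.0667
```

View pics/c7.png

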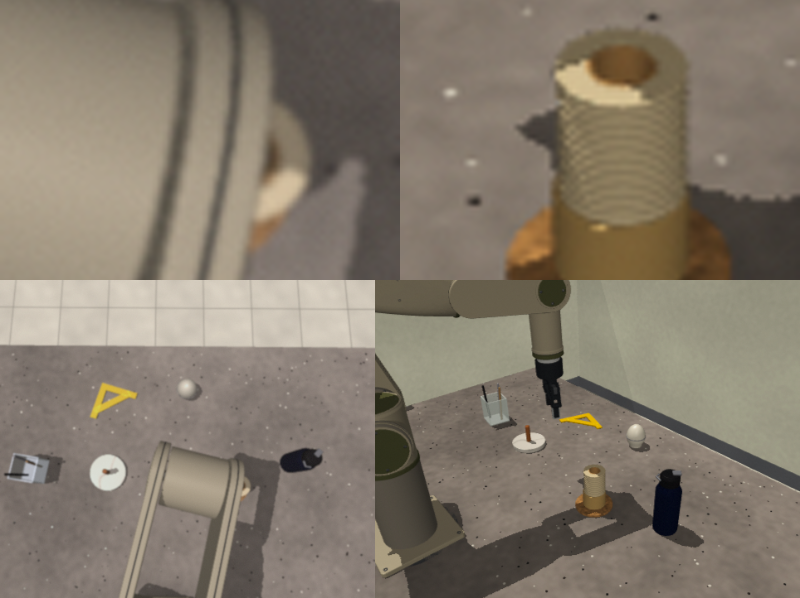

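The reel is upright on the tape (side view: reel x 556–688, tape 553–688) and the bystanders and stand look unmoved. I'll swing the arm clear for a last top-view check of centring.

arm_command([
  [100, [0, 0.9, 0], [0, 0, 0]],
  [100, [0, 0.9, 0], [0, 0, 0]],
  [100, [0, 0.9, 0], [0, 0, 0]],
  [100, [0, 0.9, 0], [0, 0, 0]],
  [100, [0, 0.6, 0], [0, 0, 0]],
])

```text
time: 26.48
tool_pos: [454.1, 64.2, 245.5]
tcp_rot: [-91.1, 0.1, 64.7]
ft_force: [-0.9, 0.2, -0.8]
finger_gap: 85.5
```

Run:
```python
from h import *
a=snapshot('top');b=snapshot('side')
A=cv2.resize(a[205:295,300:380],None,fx=5,fy=5,interpolation=cv2.INTER_CUBIC);B=cv2.resize(b[205:295,220:300],None,fx=5,fy=5,interpolation=cv2.INTER_CUBIC)
cv2.imwrite('pics/c8.png',np.hstack([A,B]))
p=[453.5,-239]
for z in(123,53,8): print(z,(proj('top',[*p,z])-(300,205))*5,(proj('side',[*p,z])-(220,205))*5+[400,0])
# change since the start at the stand base and bystanders
for n,I,N in(('top',a,dict(timer=(286,132),bottle=(405,220),stand=(190,240),square=(195,145))),):
    J=cv2.imread('pics/top0.png')
    for k,q in N.items():
        o=[]
        for X in(J,I):
            H=cv2.cvtColor(X,cv2.COLOR_BGR2HSV);v=H[...,2]
            m={'timer':v>150,'bottle':v<50,'stand':v>165,'square':(H[...,1]>150)&(H[...,0]>18)&(v>120)}[k]
            c=blob(m,q);o.append(np.round(cv2.minEnclosingCircle(c)[0],1))
        print(k,*o)
```

```text
123 [245.63487678 216.99848644] [619.04664127 121.73726071]
53 [213.39771788 219.58238708] [620.34326186 241.1295074 ]
8 [194.88336553 221.06636546] [621.13566648 314.09377177]
timer [283.4 129.1] [303.  149.5]
bottle [422.5 218. ] [422.  217.5]
stand [189.7 232.1] [190.8 244. ]
square [196.5 150.5] [196.5 150.5]
```

View pics/c8.png

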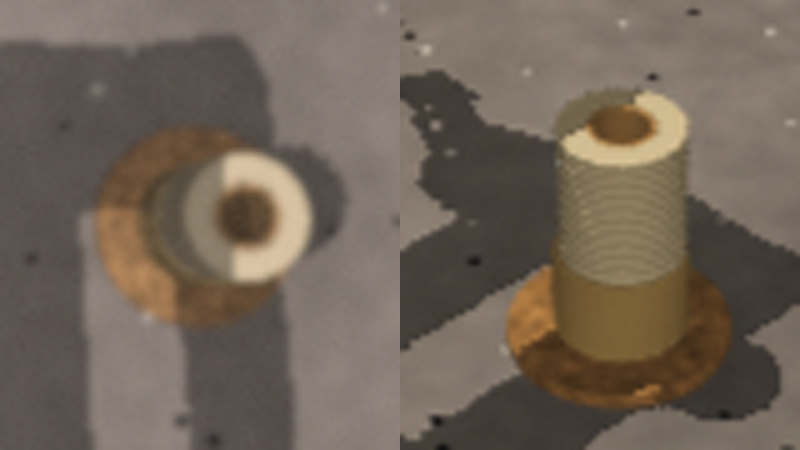

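The reel's top is centred at (247.5,217) px against a predicted (245.6,217), and the side view agrees within about 1 mm. The timer and stand mask numbers moved this time. In the previous picture they measured (288,132) and (190,232), which match the start, so arm shadow splitting the masks is the likely cause. Handing in.

```bash
python3 -c "
from bench import *
print(sense()['time']);print(hand_in())"
```

```text
26.5833
the job is handed in; nothing more can be done
None
```

The stand is clear, and I handed the job in at 26.6 s with the gripper open and well away from everything. The tape roll lies flat on the coaster with the twine reel upright on top.

- **Order of work:** I lifted the twine reel off the post and stood it on the bare counter at about (585, -14). I then raised the tape roll straight up off the post and laid it on the coaster at about (453.5, -239). Finally I set the reel back on top of it. Each roll was lowered slowly until it touched before I let go. Wrist forces in the readings stayed at about 3 N or less.
- **Placement checks:** In the last two views the reel is centred on the tape to about 1 mm, and the tape sits well inside the coaster's edge.
- **Other items:** The bottle and set square measured where they started (within half a pixel). I judged the pen stand only by eye; it looked unmoved.
- **A check that disagreed:** In the last picture my colour masks for the timer and the stand gave shifted centres. I put this down to the arm's shadow, because both were at their starting positions to within about 2 pixels, read by eye, in the picture just before. I did not measure them again.

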